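Pin the tablet bottle and open its safety cap

TASK

Get at the sanitiser tablets on the sorting table: lay the loose keeper rod across the two fork clips of the opening station, push it straight down past their sprung jaws until it is fully home with its end between the bottle holder's guide pins, and let go of it. Then press the bottle's push-and-turn cap down, twist it anticlockwise until it is free, and lift it straight up. Finish while still holding the cap, level and still, about 8 cm above where it sat, straight over the open bottle, with the rod still home and the other goods on the table left alone.

Things in the scene. Friction and masses are not known exactly. Their poses are not given: they have to be found in the camera images.
- rod_mid (a point): Centre of the keeper rod: plain round aluminium, 12 mm thick, 210 mm long, 70 g, ends alike; x runs along it. It starts level on a low wooden rest, centre 36 mm above the table (10 mm thick foot of the rest below it); the rest's two blocks take it 40 to 56 mm either side of its centre, so its middle is free for a grasp from above.
- rod: The same keeper rod; origin under its middle (6 mm below the centre), x along the rod.
- clip_seat (a point): Where the rod's centre must be when home in the fork clips: 45 mm above the table, on the opening station. y = line of the seated rod (either end may point to +y), towards the bottle; x across, z up. Push the level rod straight down: from about 68 mm centre height the jaws resist, 5 to 15 N in all, then snap back over the rod and keep it (it cannot be pulled up again).
- station: Fixed 110 x 340 x 10 mm plywood board, origin 45 mm below clip_seat, same axes. Fork clips 18 mm long at y = +38 and -38 mm, a 58 mm gap between them for fingers. Each: slot 14 mm wide, floor 39 mm above the table; prong at -x 62 mm high with a lip flared outward to 77 mm; short prong at +x 48 mm, the sprung jaw above it, the jaw's bracket (75 mm high) from x = 26 to 32 mm.
- jaw_outer (a joint): Sprung jaw of the clip farther from the bottle: 0 rad = closed (its rest), grows to about 0.5 rad as the rod passes.
- jaw_inner (a joint): Sprung jaw of the clip nearer to the bottle, same values.
- cap_center (a point): Centre (half-way up) of the push-and-turn cap: round, white, ribbed, 56 mm across, 34 mm high, 30 g; z up. On the closed bottle it is 135 mm above the table. Locked until pressed down 6.5 to 9 mm (spring: 4 N at first, 9 N at 7.5 mm; stop at 10 mm). Kept down, it turns anticlockwise seen from above; keep it down for 55 degrees; at 60 to 130 degrees of turn it lifts straight off.
- cap: The same cap; origin at the centre of its lower rim.
- cap_home (a point): Point on the bottle where the cap's centre sits when closed, 135 mm above the table; z up.
- bottle_mouth (a point): Centre of the top of the bottle's neck, 132 mm above the table, hidden in the cap at first (a sprung plug stands 10 mm above it); z up along the bottle's axis, which lies 160 mm from clip_seat along clip_seat's +y.
- bottle: White tablet bottle, 80 mm across, shoulder 108 mm above the table, in a grey swivel holder 100 mm across; origin on its axis, 10 mm above the table. Both swivel freely with the cap until the seated rod's end lies between the holder's two guide pins (8 mm thick, 15 mm apart, 58 mm high, 68 mm from the axis towards the clips). The bottle stays in its holder.
- can_tall: Bystander, not to be disturbed: tall food tin, 74 mm across, 110 mm high; origin under its centre.
- can_flat: Bystander, not to be disturbed: low food tin, 86 mm across, 60 mm high; origin under its centre.
- jar: Bystander, not to be disturbed: jar with a brass-coloured lid, 72 mm across, 120 mm high; origin under its centre.
- carton: Bystander, not to be disturbed: small cardboard box, 70 x 140 x 100 mm; origin under its centre.
- tape: Bystander, not to be disturbed: roll of packing tape lying flat, 96 mm across, 45 mm high; origin under its centre.
- drink: Bystander, not to be disturbed: drink bottle, 66 mm across, 200 mm high; origin under its centre.
Not all that is in view belongs to the job. Of the things shaped like the rod, the aluminium one is meant. What is meant by the cap is not brown, and is the larger of those in its own colour.

How it is judged (in metres and radians):
On the way, in this order (a step that is already met when the one before it is completed fails the run):
1. the keeper rod is home in both fork clips, the jaws closed above it, and let go (x of rod_mid in the frame of clip_seat between -0.004 and 0.004 m and y of rod_mid in the frame of clip_seat between -0.012 and 0.012 m and z of rod_mid in the frame of clip_seat between -0.0035 and 0.0035 m and angle between the x axis of rod and the y axis of clip_seat, either way round below 0.06 rad and value of joint each of jaw_outer, jaw_inner below 0.15 rad and contact force between the fingers and rod below 0.1 N), for 0.2 s.
2. the cap, still on the bottle, is pressed down at least 4.5 mm (z of cap_center in the frame of cap_home between -0.012 and -0.0045 m and horizontal distance between cap_center and cap_home below 0.006 m), for 0.1 s.
At the end, for the whole second after the job is handed in: Ends with the cap gripped (over 2 N), off the bottle, centre 50-120 mm above home, within 30 mm of the axis, tilt under 0.2 rad, still; rod released and home: centre within 4 mm across, 12 mm along, 3.5 mm in height of clip_seat, in line to 0.06 rad, jaws under 0.15 rad (all of step 1 and z of cap_center in the frame of cap_home between 0.05 and 0.12 m and horizontal distance between cap_center and bottle_mouth below 0.03 m and angle between cap_center's own z axis and vertical below 0.2 rad and contact force between the fingers and cap above 2 N and contact force between cap and bottle below 0.1 N and linear speed of cap below 0.02 m/s); the arm keeps its last pose, push and grip.
It fails at once if one of the bystanders is shifted more than 30 mm (distance of any of can_tall, can_flat, jar, carton, tape, drink from where it was at the start of the episode above 0.03 m).
It also fails if it takes over 48 s, if anything falls off the work surface, if the arm or the gripper's body presses on something with over 40 N, if the wrist force passes 120 N, or if a joint passes its speed limit or range.

ROBOT

A 7-joint arm with a two-finger parallel gripper is mounted at the origin on the work surface. World frame = base frame: x ahead of the robot, y to its left, z up, the work surface at z = 0. Lengths are in mm, angles in rad, forces in N, time in s.
With the tool pointing down it reaches from about 400 to 875 mm from the base axis. Payload 4.4 kg.
Tool frame: the origin (TCP) lies between the finger pads; the fingertips stand ctrl.tcp_to_tips ahead of it and the grasp point (between the pads) lies 8 mm behind it (ctrl.tcp_to_tips is the distance from the TCP to the fingertips, in mm); z points along the fingers, y is the direction in which the jaws open and shut (so a half turn about z gives the same grasp; the last joint's range is limited). The gripper opens to 85 mm and grips with 20 to 120 N. Pads are 22 mm wide; open, the fingers measure 114 mm over their backs; the gripper's body (76 mm by 85 mm) begins 54 mm behind the grasp point. The pads swing forward as they close: fully open they stand 13 mm farther back than shut.
Start: joints at [1.223, 0.628, 0.038, 1.517, -0.027, 0.996, -0.02], TCP at [180.783, -624.368, 221.113] pointing down, gripper open.
Joint ranges: [-3.06, 3.06], [-0.37, 2.12], [-1.25, 1.32], [0.18, 2.47], [-1.1, 4.24], [0.23, 1.98], [-2.94, 2.94]. Speed limits (rad/s): [2.57, 2.57, 3.14, 3.14, 3.14, 3.14, 3.14].

INTERFACE

Orientations are given as [roll, pitch, yaw] about the fixed x, y, z axes, in that order (R = Rz(yaw) Ry(pitch) Rx(roll)).
In Python, from cell import ctrl gives the robot as it stands.
- The arm moves only by the tool send_rows, never from a script. Its argument "rows" is a list of rows, each an object of numbers: "x", "y", "z": the shift along the world's x, y, z in cm; "roll": the turn about the world's z in degrees; "claw": the closure, from 0 (fully open) to 1 (shut). A call has 1 to 5 rows; each row is the pose to reach, as a shift and turn from the pose commanded when the call began; what a row does not reach only later rows make up. A row lasts 1/12 s, in which the tool goes at most 41.7 mm and 7.16 degrees, less where a joint would pass 70% of its speed; a pose out of reach is approached as far as the arm can. A call with a gripper value outside its range is refused whole. The fingers move at their own pace and stop on an object; the grip force is fixed at half the most. Time passes only in rows, so rows that repeat a pose let the fingers close. It gives the time, the measured TCP pose, the force and the opening at its end, in the units of the state.
- ctrl.read_state(): the state, without advancing time (a new reading comes with each control period).
- ctrl.get_image(name): name is "scene" or "top"; returns (picture, depth): 384x512x3 uint8, blue, green, red; 384x512 float32, mm along the optical axis (not along the pixel's ray), 0 where there is no reading.
- ctrl.get_calibration(name): a dict with "intrinsics" (3x3 intrinsics, pixels), "T" (4x4, takes a point from camera to world coordinates). Camera axes: x right, y down, z forward; pixel columns grow to the right and rows downward; lengths in mm; the calibration is good to about 2 mm. A picture is of the moment at which its call begins. get_calibration takes no time and is no camera call.
- ctrl.finish_job(): hands the job in, once; it reports no verdict.
Trained networks look in the newest picture that a camera, given by its name, has taken for a name from the list of things; names that differ only in an ending like _2 or _b are one class to them, and where a whole thing is asked for, a point or a joint stands for the part that bears it (a point fixed in the world has none). Each returns a list of dicts, best first, with "confidence" (0 to 1); they miss things now and then, are a little off and sometimes report something else, mostly with a low value. They report only what shows in the picture. A call takes as long as a camera call. They do not tell look-alikes from the thing itself.
- ctrl.recognise(camera, query): "uv" ([column, row] in pixels, amid what is visible of it).
- ctrl.regions_of(camera, query): "region" (384x512 bool, what is visible of it) and "uv" ([column, row] in pixels, amid what is visible of it).
- ctrl.place_of(camera, query): "uv" ([column, row] in pixels: a listed point, or the origin of a listed thing).
The state is a dict: "clock": time; "qpos": joint angles; "qd": joint speeds; "tau": joint torques, N m; "eef_pos": TCP position; "tool_rot": TCP orientation; "force": force on the tool from outside, world axes, zero at the start; "torque": the same for the moment, N m; "width": finger opening in mm.
Only numpy, scipy, OpenCV 4.12 (cv2) and the standard library are available. Lean on these libraries where they do the work, as an engineer would, in place of code of your own. Each camera call takes 0.05 s, during which the arm holds its last target. There are 200 camera calls.

## Working session

There is one attempt and no reset: what is moved stays moved. The work goes in short steps, Python scripts to look and compute and a tool call to move; the robot and the scene stay as the last step left them, time stands still between calls to the robot, and variables do not carry over. Pictures are saved under pics/ and viewed, on a budget of 10 in all, crops included, one or two more only if the job needs it, and the job is handed in when it is done.

Besides the shell and the picture viewer there is one more tool, called after "Request:" as a command line: name --argument value ..., lists and objects as JSON in quotes. send_rows: Moves the arm, as the interface text tells. Its arguments: {"type":"object","properties":{"rows":{"type":"array"}},"required":["rows"]}

```bash
mkdir -p pics
cat > h.py <<'E'
import numpy as np, cv2
from cell import ctrl
def world(cam,uv,d):
    c=ctrl.get_calibration(cam);K=np.array(c["intrinsics"]);T=np.array(c["T"])
    p=np.linalg.inv(K)@np.array([uv[0],uv[1],1.])*d
    return (T@np.append(p,1))[:3]
def atz(cam,uv,z):
    c=ctrl.get_calibration(cam);K=np.array(c["intrinsics"]);T=np.array(c["T"])
    r=T[:3,:3]@(np.linalg.inv(K)@np.array([uv[0],uv[1],1.]));o=T[:3,3]
    return o+r*(z-o[2])/r[2]
def cloud(cam,dep):
    c=ctrl.get_calibration(cam);K=np.array(c["intrinsics"]);T=np.array(c["T"])
    v,u=np.indices(dep.shape)
    P=np.stack([(u-K[0,2])/K[0,0]*dep,(v-K[1,2])/K[1,1]*dep,dep],-1)
    return P@T[:3,:3].T+T[:3,3]
E
python3 - <<'E'
from h import *
print(ctrl.tcp_to_tips, ctrl.read_state())
for cam in("top","scene"):
    im,d=ctrl.get_image(cam);cv2.imwrite(f"pics/{cam}1.png",cv2.resize(im,(768,576)))
    np.save(f"{cam}1.npy",d);cv2.imwrite(f"{cam}1raw.png",im)
    for q,z in(("rod_mid",36),("clip_seat",45),("cap_center",135),("cap_home",135),("station",0),("bottle",10)):
        for r in ctrl.place_of(cam,q)[:4]:
            print(cam,q,np.round(r["uv"],1),round(r["confidence"],2),atz(cam,r["uv"],z).round(0))
E
```

```text
11.0 {'clock': 0.0, 'qpos': array([ 1.22319993,  0.62934118,  0.03843038,  1.51836998, -0.0269467 ,
        0.99629507, -0.0199713 ]), 'qd': array([-0.00114041, -0.00024746,  0.00103404, -0.00118399, -0.0004609 ,
        0.00064689,  0.00019797]), 'tau': array([ 1.31222252e-03, -5.63403940e+01,  1.22596063e+00, -1.93444455e+01,
        1.06939909e-02,  1.06661010e-02, -3.22169235e-06]), 'eef_pos': array([ 180.59263762, -623.73836159,  220.19148317]), 'tool_rot': array([-3.13969768e+00,  6.26608674e-05,  2.81863484e-01]), 'force': array([-0.42602082, -0.12912585, -0.71491498]), 'torque': array([-0.043918  , -0.01927164, -0.02523249]), 'width': 85.54359140992587}
top rod_mid [120.6 292.9] 0.86 [199. 353.  36.]
top rod_mid [141.6 200.9] 0.84 [479. 299.  36.]
top rod_mid [268.5 245.8] 0.68 [343. -96.  36.]
top clip_seat [257.2 166.8] 0.89 [589. -59.  45.]
top cap_center [200.6 169.2] 0.76 [565. 106. 135.]
top cap_center [164.5 150.8] 0.66 [617. 210. 135.]
top cap_center [232.1 120.3] 0.62 [709.  18. 135.]
top cap_home [199.7 169.1] 0.78 [566. 109. 135.]
top station [253.8 166. ] 0.69 [599. -50.   0.]
top station [207.6 174.3] 0.22 [570. 100.   0.]
top bottle [207.3 174.7] 0.72 [567. 100.  10.]
top bottle [341.8 132.7] 0.58 [ 711. -338.   10.]
scene rod_mid [314.7 271.7] 0.73 [490. 310.  36.]
scene rod_mid [279.1 197.3] 0.65 [360. -65.  36.]
scene rod_mid [398.6 249.1] 0.52 [208. 365.  36.]
scene clip_seat [222.5 218.7] 0.85 [599. -47.  45.]
scene cap_center [257.1 218.1] 0.7 [565. 114. 135.]
scene cap_center [190.  252.7] 0.59 [805. 153. 135.]
scene cap_center [157.2 198.5] 0.51 [ 779. -142.  135.]
scene cap_center [259.  280.7] 0.48 [703. 345. 135.]
scene station [222.4 230.8] 0.78 [604. -42.   0.]
scene station [258.  219.9] 0.31 [470. -31.   0.]
scene bottle [256.2 246. ] 0.55 [556.  95.  10.]
```

View pics/top1.png

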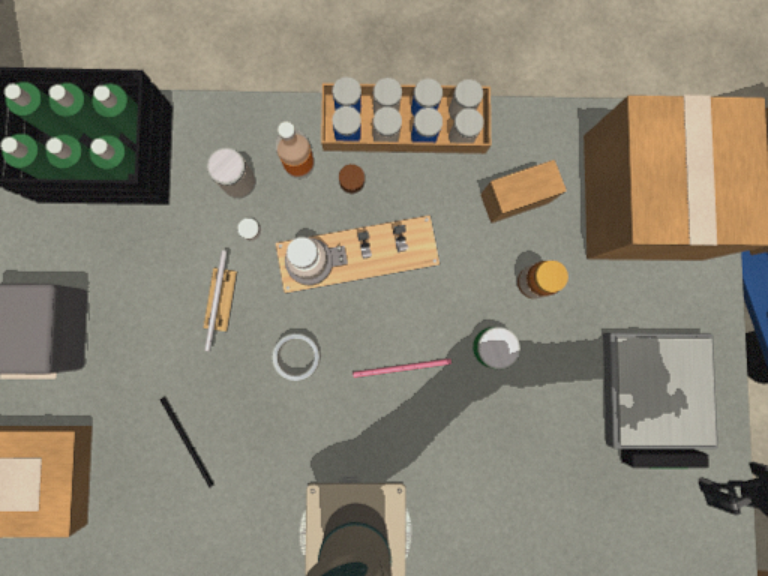

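View pics/scene1.png

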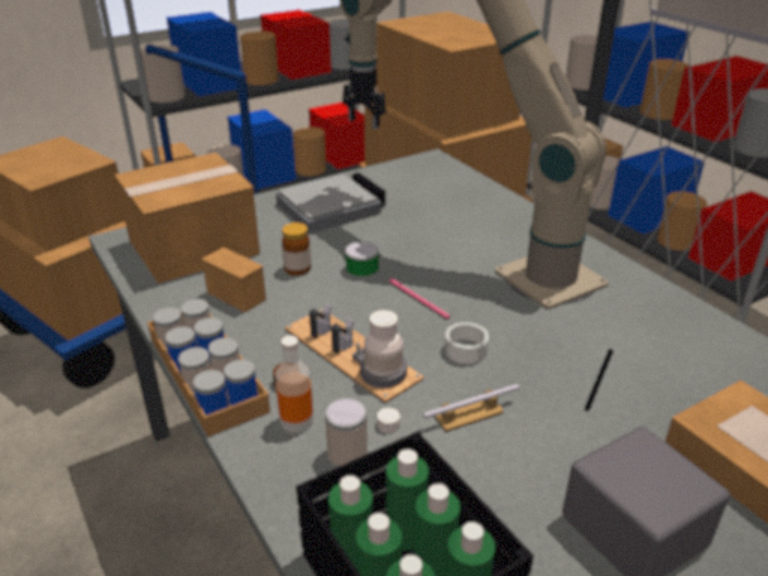

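The image shows three rod-like things, given here in top.png pixels:
- Silver, on the wooden rest at (217,300). This is the aluminium one, so it is the keeper rod.
- Black at (187,442).
- Pink at (400,369).

There are also several caps:
- White, on the station bottle at (302,252). This is the larger white one, so it is the cap meant.
- Small white, loose at (248,228).
- Brown at (351,178).

I'll confirm both choices in a crop and measure them from depth.

Run:
```python
from h import *
im=cv2.imread("top1raw.png");cv2.imwrite("pics/crop1.png",cv2.resize(im[130:250,120:300],(800,533),interpolation=cv2.INTER_CUBIC))
d=np.load("top1.npy");P=cloud("top",d);Z=P[...,2]
print("table z",np.median(Z[215:225,300:330]))
def line(M,n):
    p=P[M];c=p.mean(0);u,s,vt=np.linalg.svd(p[:,:2]-c[:2],full_matrices=False);a=vt[0]
    t=(p[:,:2]-c[:2])@a;mid=c[:2]+a*(t.min()+t.max())/2
    print(n,M.sum(),"mid",mid.round(1),"z",np.median(p[:,2]).round(1),"len",np.ptp(t).round(1),"ang deg",np.degrees(np.arctan2(a[1],a[0])).round(2))
for r in ctrl.regions_of("top","rod")[:3]: print(r["uv"],r["confidence"]);line(r["region"]&(d>0),"rod")
B=np.zeros(d.shape,bool);B[165:235,130:160]=1
hsv=cv2.cvtColor(im,cv2.COLOR_BGR2HSV)
line(B&(hsv[...,1]<60)&(hsv[...,2]>120)&(Z>25),"rodcolor")
# bright wood board, cap
B=np.zeros(d.shape,bool);B[135:200,180:300]=1
W=B&(abs(Z-10)<6)&(hsv[...,1]>70);line(W,"board")
r=cv2.minAreaRect(P[W][:,:2].astype(np.float32));print(r)
C=B&(Z>145);line(C,"cap");print(cv2.minEnclosingCircle(P[C][:,:2].astype(np.float32)))
C=B&(Z>40)&(P[...,1]<40);n,l,s,c=cv2.connectedComponentsWithStats(C.astype(np.uint8))
for i in range(1,n):
    if s[i,4]>3: p=P[l==i];print(s[i,4],p.min(0).round(),p.max(0).round(),p.mean(0).round(1))
for cam in("scene",):
  for q in("bottle_mouth","cap_home","clip_seat"): print(q,[(r["uv"],r["confidence"]) for r in ctrl.place_of(cam,q)[:2]])
```

```text
table z 0.4582604124967702
[142.1, 197.5] 0.8
rod 247 mid [482.9 291.3] z 40.4 len 207.6 ang deg 172.43
[276.6, 244.7] 0.59
rod 144 mid [342.9 -94.7] z 10.5 len 189.5 ang deg -81.8
[124.2, 292.9] 0.52
rod 206 mid [188.9 349.9] z 10.4 len 202.6 ang deg -148.81
rodcolor 250 mid [456.5 274.9] z 40.6 len 248.9 ang deg -163.59
board 2326 mid [ 5.832e+02 -1.000e-01] z 9.6 len 341.2 ang deg 102.37
((588.2166748046875, 0.88299560546875), (111.45341491699219, 339.1326904296875), 10.99673843383789)
cap 341 mid [500.5  52.7] z 152.1 len 222.0 ang deg 37.02
((500.26275634765625, 53.0458984375), 111.02369689941406)
62 [605. -98.  41.] [637. -75.  83.] [622.  -87.   70.2]
89 [412. -27.  40.] [ 624.   -2. 1126.] [597.4 -14.5  81.8]
25 [ 587. -103.   44.] [598. -84.  79.] [592.3 -92.4  69.9]
6 [588.  35.  41.] [595.  39.  57.] [590.6  37.   52.4]
9 [412. -14.  44.] [ 570.   38. 1126.] [550.3  28.9 172. ]
bottle_mouth [([255.8, 216.7], 0.59)]
cap_home []
clip_seat [([222.5, 218.7], 0.85)]
```

View pics/crop1.png

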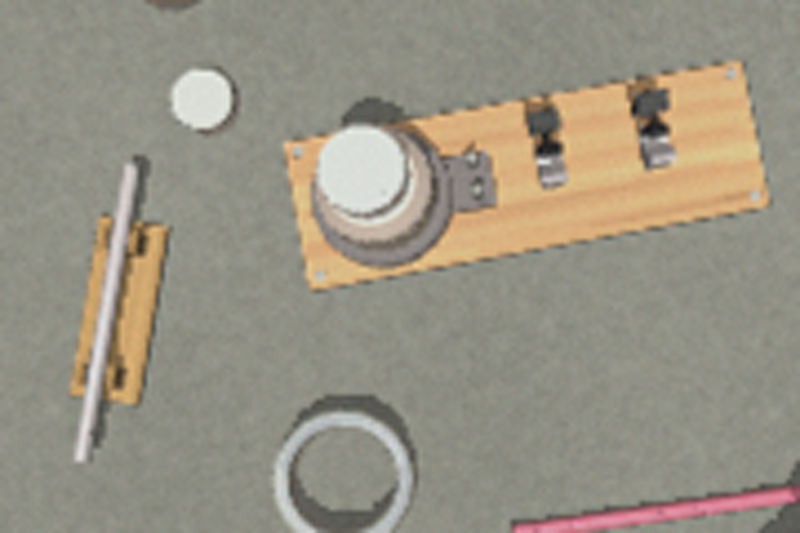

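The crop confirms it. The aluminium rod sits on the rest at about (105,310). The cap meant is on the bottle at (363,170) and is larger than the loose white one at (204,98). I'm heading for the rod.

Request:
send_rows --rows '[{"x":2.5,"y":3,"z":1,"roll":-5},{"x":5,"y":6,"z":2,"roll":-10},{"x":7.5,"y":9,"z":3,"roll":-14},{"x":10,"y":12,"z":4,"roll":-19},{"x":12.5,"y":15,"z":4,"roll":-23.8}]'

```text
$.rows[0]: bad value
```

Request:
send_rows --rows '[{"x":2.4,"y":3.3},{"x":4.8,"y":6.6},{"x":7.2,"y":9.9},{"x":9.6,"y":13.2},{"x":12,"y":16.5}]'

```text
$.rows[0]: bad value
```

Request:
send_rows --rows '[{"x":0.9,"y":4},{"x":1.8,"y":8},{"x":2.7,"y":12},{"x":3.6,"y":16},{"x":4.5,"y":20}]'

```text
$.rows[0]: bad value
```

Request:
send_rows --rows '[{"x":2.5,"y":3,"z":1,"roll":-5,"claw":0},{"x":5,"y":6,"z":2,"roll":-10,"claw":0},{"x":7.5,"y":9,"z":3,"roll":-14,"claw":0},{"x":10,"y":12,"z":4,"roll":-19,"claw":0},{"x":12.5,"y":15,"z":4,"roll":-23.8,"claw":0}]'

```text
clock: 1.32
eef_pos: [307.4, -474.0, 263.2]
tool_rot: [3.139, -0.003, -0.138]
force: [0.7, -0.5, 0.4]
width: 85.3
```

Request:
send_rows --rows '[{"x":2.4,"y":3.3,"z":0,"roll":0,"claw":0},{"x":4.8,"y":6.6,"z":0,"roll":0,"claw":0},{"x":7.2,"y":9.9,"z":0,"roll":0,"claw":0},{"x":9.6,"y":13.2,"z":0,"roll":0,"claw":0},{"x":12,"y":16.5,"z":0,"roll":0,"claw":0}]'

```text
clock: 1.73
eef_pos: [426.7, -307.6, 261.4]
tool_rot: [3.141, -0.001, -0.134]
force: [0.2, 0.2, -0.6]
width: 85.2
```

Request:
send_rows --rows '[{"x":0.9,"y":4,"z":0,"roll":0,"claw":0},{"x":1.8,"y":8,"z":0,"roll":0,"claw":0},{"x":2.7,"y":12,"z":0,"roll":0,"claw":0},{"x":3.6,"y":16,"z":0,"roll":0,"claw":0},{"x":4.5,"y":20,"z":0,"roll":0,"claw":0}]'

```text
clock: 2.15
eef_pos: [471.0, -107.4, 261.4]
tool_rot: [3.142, -0.001, -0.134]
force: [1.2, -0.3, 0.6]
width: 85.4
```

Request:
send_rows --rows '[{"x":0.2,"y":4,"z":0,"roll":0,"claw":0},{"x":0.4,"y":8,"z":0,"roll":0,"claw":0},{"x":0.6,"y":12,"z":0,"roll":0,"claw":0},{"x":0.8,"y":16,"z":0,"roll":0,"claw":0},{"x":1,"y":20,"z":0,"roll":0,"claw":0}]'

```text
clock: 2.57
eef_pos: [480.7, 92.6, 261.5]
tool_rot: [-3.141, -0.001, -0.134]
force: [0.7, -0.0, -0.6]
width: 85.6
```

Request:
send_rows --rows '[{"x":0,"y":4,"z":-1,"roll":0,"claw":0},{"x":0,"y":8,"z":-3,"roll":0,"claw":0},{"x":0,"y":12,"z":-5,"roll":0,"claw":0},{"x":0,"y":16,"z":-7,"roll":0,"claw":0},{"x":0,"y":20,"z":-9,"roll":0,"claw":0}]'

```text
clock: 2.98
eef_pos: [480.7, 281.6, 176.0]
tool_rot: [-3.141, -0.001, -0.134]
force: [0.5, -0.7, 0.5]
width: 85.4
```

Request:
send_rows --rows '[{"x":0.2,"y":-0.1,"z":-3.5,"roll":0,"claw":0},{"x":0.2,"y":-0.1,"z":-7,"roll":0,"claw":0},{"x":0.2,"y":-0.1,"z":-10,"roll":0,"claw":0},{"x":0.2,"y":-0.1,"z":-13,"roll":0,"claw":0},{"x":0.2,"y":-0.1,"z":-14.1,"roll":0,"claw":0}]'

```text
clock: 3.4
eef_pos: [480.6, 277.5, 32.0]
tool_rot: [3.138, 0.004, -0.133]
force: [-0.6, 0.4, -0.7]
width: 85.1
```

Request:
send_rows --rows '[{"x":0,"y":0,"z":0,"roll":0,"claw":0},{"x":0,"y":0,"z":0,"roll":0,"claw":1},{"x":0,"y":0,"z":0,"roll":0,"claw":1},{"x":0,"y":0,"z":0,"roll":0,"claw":1},{"x":0,"y":0,"z":0,"roll":0,"claw":1}]'

```text
clock: 3.82
eef_pos: [483.9, 279.3, 37.3]
tool_rot: [-3.14, -0.002, -0.134]
force: [-0.5, 0.1, 0.5]
width: 38.9
```

Request:
send_rows --rows '[{"x":0,"y":0,"z":0,"roll":0,"claw":1},{"x":0,"y":0,"z":0,"roll":0,"claw":1},{"x":0,"y":0,"z":0,"roll":0,"claw":1},{"x":0,"y":0,"z":0,"roll":0,"claw":1},{"x":0,"y":0,"z":0,"roll":0,"claw":1}]'

```text
clock: 4.23
eef_pos: [482.8, 278.7, 35.6]
tool_rot: [-3.142, -0.0, -0.134]
force: [-0.7, 0.6, -0.2]
width: 0.3
```

Run:
```python
from h import *
im,d=ctrl.get_image("top");cv2.imwrite("t2.png",im)
im2,d2=ctrl.get_image("scene")
a=cv2.resize(im[130:270,90:260],(400,330));b=cv2.resize(im2[200:310,220:360],(400,330))
cv2.imwrite("pics/v4.png",np.hstack([a,b]))
print({k:np.round(v,3) for k,v in ctrl.read_state().items() if k in("eef_pos","width","tool_rot","qpos","force")})
P=cloud("top",d)
for r in ctrl.regions_of("top","rod")[:3]:
    p=P[r["region"]&(d>0)];p=p[p[:,2]<60]
    print(np.round(r["uv"]),r["confidence"],p.mean(0).round(1),p.min(0).round(),p.max(0).round())
```

```text
{'qpos': array([-0.568,  0.767, -0.009,  1.917,  0.015,  0.457, -2.292]), 'eef_pos': array([482.734, 278.682,  35.525]), 'tool_rot': array([ 3.142,  0.   , -0.134]), 'force': array([-0.391,  0.356, -0.299]), 'width': np.float64(0.035)}
[142. 208.] 0.66 [478.6 292.2  38.6] [383. 275.  -2.] [582. 319.  47.]
[271. 242.] 0.49 [343.8 -98.7   9.3] [ 325. -198.   -4.] [363.   5.  18.]
```

View pics/v4.png

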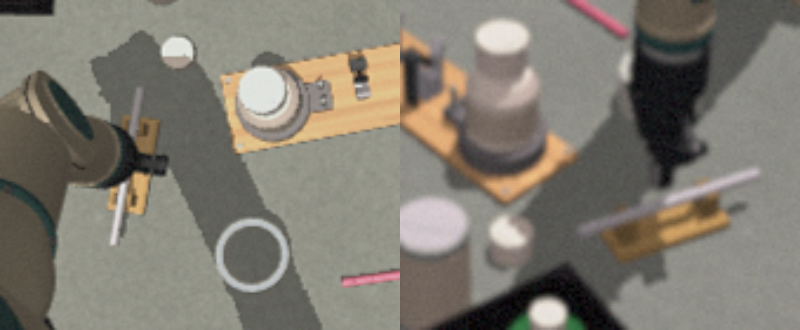

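The view shows the rod still on its rest at crop (130,165), with the gripper shut beside it. It was 12 mm short in y and too high, because the speed limit cut the shift. I'll lift, re-measure and retry lower.

Request:
send_rows --rows '[{"x":0,"y":0,"z":3,"roll":0,"claw":1},{"x":0,"y":0,"z":6,"roll":0,"claw":1},{"x":0,"y":0,"z":9,"roll":0,"claw":0},{"x":0,"y":0,"z":10,"roll":0,"claw":0},{"x":0,"y":0,"z":10,"roll":0,"claw":0}]'

```text
clock: 4.8
eef_pos: [484.6, 279.8, 138.3]
tool_rot: [-3.138, -0.005, -0.134]
force: [0.5, 0.4, -1.2]
width: 36.0
```

Run:
```python
from h import *
for cam in("top","scene"):
    im,d=ctrl.get_image(cam);P=cloud(cam,d)
    for r in ctrl.regions_of(cam,"rod")[:3]:
        p=P[r["region"]&(d>0)];p=p[(p[:,2]>28)&(p[:,2]<50)]
        if len(p)<60: continue
        dx=np.polyfit(p[:,0],p[:,1],1)
        print(cam,np.round(r["uv"]),round(r["confidence"],2),len(p),"x",p[:,0].min().round(1),p[:,0].max().round(1),"y at 480:",np.polyval(dx,480).round(1),"ang",np.degrees(np.arctan(dx[0])).round(2),"z",np.median(p[:,2]).round(1),"zslope",np.polyfit(p[:,0],p[:,2],1)[0].round(3))
print(ctrl.read_state()["eef_pos"],ctrl.read_state()["tool_rot"])
```

```text
top [144. 201.] 0.79 230 x 380.5 585.3 y at 480: 291.5 ang -7.57 z 40.6 zslope -0.004
scene [317. 270.] 0.67 244 x 376.0 584.9 y at 480: 298.3 ang -7.56 z 40.3 zslope -0.0
[481.7169118  278.04599636 134.04169815] [ 3.13963563e+00  2.26461483e-03 -1.33556941e-01]
```

Request:
send_rows --rows '[{"x":0,"y":1.6,"z":-3,"roll":0,"claw":0},{"x":0,"y":1.6,"z":-6,"roll":0,"claw":0},{"x":0,"y":1.6,"z":-9,"roll":0,"claw":0},{"x":0,"y":1.6,"z":-10.9,"roll":0,"claw":0},{"x":0,"y":1.6,"z":-10.9,"roll":0,"claw":0}]'

```text
clock: 5.42
eef_pos: [478.8, 292.3, 21.2]
tool_rot: [3.135, 0.008, -0.133]
force: [-1.0, -0.6, -0.2]
width: 85.5
```

Request:
send_rows --rows '[{"x":0,"y":0,"z":0,"roll":0,"claw":0},{"x":0,"y":0,"z":0,"roll":0,"claw":1},{"x":0,"y":0,"z":0,"roll":0,"claw":1},{"x":0,"y":0,"z":0,"roll":0,"claw":1},{"x":0,"y":0,"z":0,"roll":0,"claw":1}]'

```text
clock: 5.83
eef_pos: [483.5, 295.1, 27.8]
tool_rot: [-3.14, -0.002, -0.134]
force: [-0.8, -0.1, -0.3]
width: 38.5
```

Request:
send_rows --rows '[{"x":0,"y":0,"z":0,"roll":0,"claw":1},{"x":0,"y":0,"z":0,"roll":0,"claw":1},{"x":0,"y":0,"z":0,"roll":0,"claw":1},{"x":0,"y":0,"z":0,"roll":0,"claw":1},{"x":0,"y":0,"z":0,"roll":0,"claw":1}]'

```text
clock: 6.25
eef_pos: [483.1, 295.0, 27.5]
tool_rot: [-3.141, -0.001, -0.134]
force: [-1.6, -0.5, 6.6]
width: 6.9
```

Request:
send_rows --rows '[{"x":0,"y":0,"z":0,"roll":0,"claw":1},{"x":0,"y":0,"z":0,"roll":0,"claw":1}]'

```text
clock: 6.42
eef_pos: [483.1, 295.0, 27.5]
tool_rot: [-3.141, -0.001, -0.134]
force: [-1.1, -0.1, 6.4]
width: 7.0
```

Run:
```python
from h import *
im,d=ctrl.get_image("top")
im2,d2=ctrl.get_image("scene")
a=cv2.resize(im[165:235,110:180],(400,400),interpolation=cv2.INTER_CUBIC);b=cv2.resize(im2[235:295,280:340],(400,400),interpolation=cv2.INTER_CUBIC)
cv2.imwrite("pics/v5.png",np.hstack([a,b]))
for cam,D in(("top",d),("scene",d2)):
    P=cloud(cam,D)
    for r in ctrl.regions_of(cam,"rod")[:1]:
        p=P[r["region"]&(D>0)];p=p[(p[:,2]>28)&(p[:,2]<60)]
        dx=np.polyfit(p[:,0],p[:,1],1)
        print(cam,np.round(r["uv"]),len(p),"x",p[:,0].min().round(1),p[:,0].max().round(1),"y at 480:",np.polyval(dx,480).round(1),"ang",np.degrees(np.arctan(dx[0])).round(2),"z",np.median(p[:,2]).round(1),"zslope",np.polyfit(p[:,0],p[:,2],1)[0].round(3))
```

```text
Traceback (most recent call last):
TypeError: expected non-empty vector for x
```

View pics/v5.png

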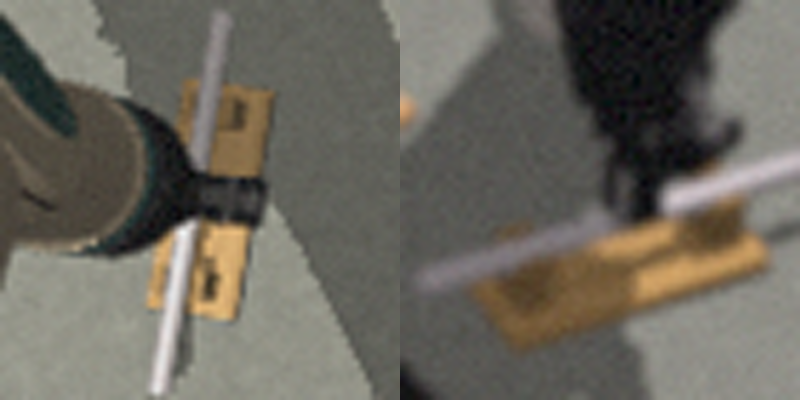

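The fingers are on the rod, at about (640,205) on the right. Whether they hold it fully is unclear, so I'll try a gentle lift.

Request:
send_rows --rows '[{"x":0,"y":0,"z":0.3,"roll":0,"claw":1},{"x":0,"y":0,"z":0.6,"roll":0,"claw":1},{"x":0,"y":0,"z":1,"roll":0,"claw":1},{"x":0,"y":0,"z":1.5,"roll":0,"claw":1},{"x":0,"y":0,"z":1.5,"roll":0,"claw":1}]'

```text
clock: 6.98
eef_pos: [483.4, 295.0, 42.6]
tool_rot: [-3.141, -0.001, -0.134]
force: [0.2, 0.2, -1.1]
width: 6.8
```

Run:
```python
from h import *
for cam in("top","scene"):
    im,D=ctrl.get_image(cam);P=cloud(cam,D)
    for r in ctrl.regions_of(cam,"rod")[:3]:
        p=P[r["region"]&(D>0)];p=p[(p[:,2]>28)&(p[:,2]<70)]
        if len(p)<60: continue
        dx=np.polyfit(p[:,0],p[:,1],1)
        print(cam,np.round(r["uv"]),len(p),"x",p[:,0].min().round(1),p[:,0].max().round(1),"y at 480:",np.polyval(dx,480).round(1),"ang",np.degrees(np.arctan(dx[0])).round(2),"z",np.median(p[:,2]).round(1),"zslope",np.polyfit(p[:,0],p[:,2],1)[0].round(3))
s=ctrl.read_state();print(s["eef_pos"],s["width"],s["force"])
```

```text
top [140. 202.] 223 x 377.9 585.9 y at 480: 293.4 ang -7.66 z 54.7 zslope 0.002
scene [324. 266.] 207 x 375.5 584.7 y at 480: 300.0 ang -7.45 z 55.1 zslope 0.006
[482.69632877 294.64665009  41.51092674] 6.8404029527622745 [-0.15265668  0.36699128 -0.91604367]
```

The rod is held level; its height rose 14 mm with the tool. I'll lift further, and then fix the station position more finely from the first picture.

Request:
send_rows --rows '[{"x":0,"y":0,"z":3,"roll":-7,"claw":1},{"x":0.5,"y":-1,"z":6,"roll":-14,"claw":1},{"x":1,"y":-3,"z":9,"roll":-21,"claw":1},{"x":1.5,"y":-5,"z":12,"roll":-28,"claw":1},{"x":2,"y":-7,"z":15,"roll":-35,"claw":1}]'

```text
clock: 7.6
eef_pos: [502.4, 223.9, 192.7]
tool_rot: [3.141, 0.001, -0.75]
force: [0.1, 0.3, -1.4]
width: 6.9
```

Run:
```python
from h import *
d=np.load("top1.npy");P=cloud("top",d);Z=P[...,2];im=cv2.imread("top1raw.png");hsv=cv2.cvtColor(im,cv2.COLOR_BGR2HSV)
v,u=np.indices(d.shape)
B=(v>130)&(v<200)&(u>180)&(u<300)
W=B&(hsv[...,1]>70)&(abs(Z-10)<6)
# edge lines: per column extreme rows, at z=10
pts={0:[],1:[]}
for c in range(190,290):
    r=np.where(W[:,c])[0]
    if len(r)>10: pts[0].append(atz("top",(c,r.min()-.5),10)[:2]);pts[1].append(atz("top",(c,r.max()+.5),10)[:2])
for k in pts:
    q=np.array(pts[k]);m=np.ones(len(q),bool)
    for _ in range(6):
        f=np.polyfit(q[m,1],q[m,0],1);m=abs(np.polyval(f,q[:,1])-q[:,0])<3
    print("edge",k,m.sum(),"angle",np.degrees(np.arctan(-f[0])).round(2),"x at y=-55:",np.polyval(f,-55).round(1))
C=B&(Z>140)&(Z<165)&(P[...,1]>60)&(P[...,0]>500)
p=P[C];print("cap",C.sum(),p.mean(0).round(1),cv2.minEnclosingCircle(p[:,:2].astype(np.float32)), p[:,:2].min(0),p[:,:2].max(0))
a=np.radians(10.6);ys=np.array([-np.sin(a),np.cos(a)]);xs=np.array([np.cos(a),np.sin(a)])
ax=p[:,:2].mean(0);seat=ax-160*ys;print("seat from cap",seat)
q=P[B&(Z>48)&(Z<90)&(P[...,1]<20)];l=np.c_[(q[:,:2]-seat)@xs,(q[:,:2]-seat)@ys,q[:,2]]
l=l[np.lexsort((l[:,0],l[:,1]>0))]
for s in(-1,1):
    k=l[l[:,1]*s>0];k=k[k[:,2]>58];print("clip",s,"y",np.percentile(k[:,1],[0,5,50,95,100]).round(1))
    for lo in range(-30,45,3):
        b=k[(k[:,0]>=lo)&(k[:,0]<lo+3)]
        if len(b):print(lo,len(b),np.median(b[:,2]).round(0),end="; ")
    print()
im2,d2=ctrl.get_image("scene")
s=ctrl.read_state();print(s["eef_pos"],s["tool_rot"],s["qpos"][6])
```

```text
edge 0 75 angle 10.97 x at y=-55: 653.7
edge 1 78 angle 11.04 x at y=-55: 542.4
cap 317 [566.8 102.5 151.6] ((566.9849853515625, 103.07489013671875), 27.920894622802734) [540.6843234   75.62022699] [594.68446714 128.88810704]
seat from cap [596.21001428 -54.73788151]
clip -1 y [-47.8 -46.1 -36.9 -28.  -25.9]
-18 5 76.0; -15 5 77.0; -12 4 75.0; -9 6 69.0; -6 3 61.0; 3 6 61.0; 6 5 62.0; 9 6 60.0; 12 2 61.0; 15 2 67.0; 18 8 77.0; 21 7 79.0; 24 9 77.0; 27 10 78.0; 30 3 74.0; 33 2 71.0; 
clip 1 y [28.  30.1 38.9 48.  49.9]
-18 6 74.0; -15 5 76.0; -12 5 73.0; -9 3 68.0; -6 3 62.0; 0 1 59.0; 3 4 61.0; 6 4 61.0; 9 5 63.0; 12 2 61.0; 15 3 66.0; 18 13 77.0; 21 6 78.0; 24 6 77.0; 27 8 77.0; 30 5 76.0; 33 2 73.0; 
[507.41044201 219.36350759 198.4799206 ] [-3.13512719 -0.00633161 -0.76197969] -2.662117289099673
```

Request:
send_rows --rows '[{"x":0,"y":-2,"z":2,"roll":7,"claw":1},{"x":0,"y":-5,"z":4,"roll":14,"claw":1},{"x":0,"y":-8,"z":6,"roll":21,"claw":1},{"x":0,"y":-11,"z":7,"roll":28,"claw":1},{"x":0,"y":-14,"z":7,"roll":35,"claw":1}]'

```text
clock: 8.07
eef_pos: [504.0, 83.8, 263.7]
tool_rot: [-3.14, -0.004, -0.126]
force: [0.7, 0.2, -1.4]
width: 6.5
```

Request:
send_rows --rows '[{"x":1,"y":-2,"z":0,"roll":7,"claw":1},{"x":2,"y":-4,"z":0,"roll":14,"claw":1},{"x":3,"y":-6,"z":0,"roll":21,"claw":1},{"x":4,"y":-8,"z":0,"roll":28,"claw":1},{"x":5,"y":-10,"z":0,"roll":35,"claw":1}]'

```text
clock: 8.48
eef_pos: [552.9, -16.3, 261.1]
tool_rot: [-3.141, 0.001, 0.484]
force: [-0.3, -0.8, -1.4]
width: 6.7
```

Request:
send_rows --rows '[{"x":1,"y":-1,"z":0,"roll":7,"claw":1},{"x":2,"y":-1,"z":0,"roll":14,"claw":1},{"x":3,"y":-2,"z":0,"roll":21,"claw":1},{"x":4,"y":-3,"z":0,"roll":28,"claw":1},{"x":4.5,"y":-4,"z":0,"roll":35,"claw":1}]'

```text
clock: 8.9
eef_pos: [598.6, -55.5, 260.9]
tool_rot: [-3.141, -0.0, 1.095]
force: [0.4, -0.9, -0.5]
width: 6.8
```

Request:
send_rows --rows '[{"x":0,"y":0,"z":-2,"roll":7,"claw":1},{"x":0,"y":0,"z":-4,"roll":14,"claw":1},{"x":0,"y":0,"z":-6,"roll":21,"claw":1},{"x":0,"y":0,"z":-8,"roll":28,"claw":1},{"x":0,"y":0,"z":-10,"roll":35,"claw":1}]'

```text
clock: 9.32
eef_pos: [597.4, -55.2, 160.2]
tool_rot: [-3.141, -0.0, 1.706]
force: [0.6, 0.8, -0.8]
width: 7.1
```

Request:
send_rows --rows '[{"x":0,"y":0.1,"z":-3,"roll":3.3,"claw":1},{"x":0,"y":0.1,"z":-6,"roll":3.3,"claw":1},{"x":0,"y":0.1,"z":-8,"roll":3.3,"claw":1},{"x":0,"y":0.1,"z":-8,"roll":3.3,"claw":1},{"x":0,"y":0.1,"z":-8,"roll":3.3,"claw":1}]'

```text
clock: 9.73
eef_pos: [596.9, -54.1, 80.6]
tool_rot: [-3.139, -0.001, 1.757]
force: [-0.2, 0.0, -0.6]
width: 7.1
```

Run:
```python
from h import *
a=np.radians(11);ys=np.array([-np.sin(a),np.cos(a)]);xs=np.array([np.cos(a),np.sin(a)]);seat=np.array([597.7,-54.])
s=ctrl.read_state();print(s["eef_pos"],s["tool_rot"]);print("tcp in station",(s["eef_pos"][:2]-seat)@xs,(s["eef_pos"][:2]-seat)@ys)
out=[]
for cam,(r0,r1,c0,c1) in(("top",(135,195,190,290)),("scene",(180,260,180,290))):
    im,D=ctrl.get_image(cam);P=cloud(cam,D);out.append(cv2.resize(im[r0:r1,c0:c1],(400,300),interpolation=cv2.INTER_CUBIC))
    for r in ctrl.regions_of(cam,"rod")[:3]:
        p=P[r["region"]&(D>0)];p=p[(p[:,2]>75)&(p[:,2]<105)]
        if len(p)<20 or np.linalg.norm(p[:,:2].mean(0)-seat)>120: continue
        l=np.c_[(p[:,:2]-seat)@xs,(p[:,:2]-seat)@ys,p[:,2]];f=np.polyfit(l[:,1],l[:,0],1)
        print(cam,len(p),"x",f[1].round(1),"slope",f[0].round(4),"y",l[:,1].min().round(1),l[:,1].max().round(1),"z",np.median(l[:,2]).round(1),"zslope",np.polyfit(l[:,1],l[:,2],1)[0].round(3))
cv2.imwrite("pics/v6.png",np.hstack(out))
```

```text
[596.89246413 -54.14854299  80.56133738] [-3.13901098e+00 -8.84194389e-04  1.75703578e+00]
tcp in station -0.8210425031375189 0.008271269853022373
scene 74 x 3.8 slope 0.0024 y -93.9 101.5 z 95.3 zslope 0.003
```

View pics/v6.png

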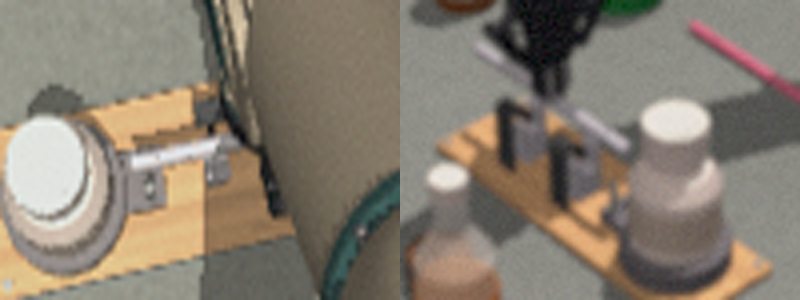

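The rod is above the slots on both clips. The end of the rod at (135,158) left looks a little to one side of the pins, so I'll check numerically.

Run:
```python
from h import *
a=np.radians(11);ys=np.array([-np.sin(a),np.cos(a)]);xs=np.array([np.cos(a),np.sin(a)]);seat=np.array([597.7,-54.])
S=lambda p:((p[:2]-seat)@xs,(p[:2]-seat)@ys)
for uv in((226.2,165.6),(227.3,172.3)): print("pin",np.round(S(atz("top",uv,58)),1))
im,D=ctrl.get_image("top");g=im.astype(float).min(2);P=cloud("top",D)
for c in range(222,246,2):
    col=g[158:176,c]; m=(P[158:176,c,2]>78)&(P[158:176,c,2]<110)
    r=158+np.where(m)[0]
    if len(r): print(c,r.min(),r.max(),np.round(S(atz("top",(c,(r.min()+r.max())/2),89+3)),1), P[r,c,2].max().round(0))
    else: print(c,"-",end=" ")
s=ctrl.read_state();print(s["eef_pos"],s["tool_rot"])
```

```text
pin [ 9.3 91.1]
pin [-11.9  91.5]
222 - 224 165 168 [ 1.9 97.5] 99.0
226 165 168 [ 0.8 91.6] 98.0
228 164 167 [ 2.7 85.2] 96.0
230 165 167 [ 0.2 79.6] 98.0
232 164 167 [ 0.6 73.5] 99.0
234 163 166 [ 2.5 67. ] 100.0
236 163 166 [ 1.4 61.2] 98.0
238 162 166 [ 1.8 55. ] 97.0
240 159 165 [ 6.7 48. ] 97.0
242 159 164 [ 7.1 41.9] 98.0
244 161 164 [ 3.1 36.5] 96.0
[599.02625428 -54.27686391  83.26407813] [3.13858902e+00 7.38914269e-04 1.75656310e+00]
```

Request:
send_rows --rows '[{"x":0,"y":0,"z":0,"roll":0.3,"claw":1},{"x":0,"y":0,"z":0,"roll":0.3,"claw":1},{"x":0,"y":0,"z":0,"roll":0.3,"claw":1}]'

```text
clock: 10.23
eef_pos: [598.0, -54.4, 82.1]
tool_rot: [3.141, 0.0, 1.762]
force: [-0.1, 0.8, -1.0]
width: 6.6
```

Request:
send_rows --rows '[{"x":-0.05,"y":0,"z":-0.6,"roll":0,"claw":1},{"x":-0.05,"y":0,"z":-1.2,"roll":0,"claw":1},{"x":-0.05,"y":0,"z":-1.7,"roll":0,"claw":1},{"x":-0.05,"y":0,"z":-2.1,"roll":0,"claw":1},{"x":-0.05,"y":0,"z":-2.1,"roll":0,"claw":1}]'

```text
clock: 10.65
eef_pos: [596.3, -54.3, 59.2]
tool_rot: [-3.139, -0.001, 1.762]
force: [0.4, 0.9, -0.8]
width: 6.9
```

Request:
send_rows --rows '[{"x":0,"y":0,"z":-0.5,"roll":0,"claw":1},{"x":0,"y":0,"z":-1,"roll":0,"claw":1},{"x":0,"y":0,"z":-1.4,"roll":0,"claw":1},{"x":0,"y":0,"z":-1.4,"roll":0,"claw":1},{"x":0,"y":0,"z":-1.4,"roll":0,"claw":1}]'

```text
clock: 11.07
eef_pos: [596.3, -54.6, 45.9]
tool_rot: [-3.14, -0.0, 1.762]
force: [-1.6, -1.1, -3.2]
width: 6.9
```

Request:
send_rows --rows '[{"x":0,"y":0,"z":-0.4,"roll":0,"claw":1},{"x":0,"y":0,"z":-0.8,"roll":0,"claw":1},{"x":0,"y":0,"z":-1,"roll":0,"claw":1},{"x":0,"y":0,"z":-1,"roll":0,"claw":1},{"x":0,"y":0,"z":-1,"roll":0,"claw":1}]'

```text
clock: 11.48
eef_pos: [597.8, -54.1, 36.7]
tool_rot: [3.14, -0.0, 1.762]
force: [-1.4, -0.1, 2.0]
width: 7.0
```

Request:
send_rows --rows '[{"x":0,"y":0,"z":-0.15,"roll":0,"claw":1},{"x":0,"y":0,"z":-0.15,"roll":0,"claw":1},{"x":0,"y":0,"z":-0.15,"roll":0,"claw":1}]'

```text
clock: 11.73
eef_pos: [597.9, -54.1, 36.5]
tool_rot: [3.14, 0.0, 1.762]
force: [-4.3, 0.5, 11.3]
width: 6.7
```

Run:
```python
from h import *
a=np.radians(11);ys=np.array([-np.sin(a),np.cos(a)]);xs=np.array([np.cos(a),np.sin(a)]);seat=np.array([597.7,-54.])
out=[]
for cam,(r0,r1,c0,c1) in(("top",(135,195,190,290)),("scene",(180,260,180,290))):
    im,D=ctrl.get_image(cam);P=cloud(cam,D);out.append(cv2.resize(im[r0:r1,c0:c1],(400,300),interpolation=cv2.INTER_CUBIC))
    for r in ctrl.regions_of(cam,"rod")[:3]:
        p=P[r["region"]&(D>0)];p=p[(p[:,2]>35)&(p[:,2]<75)]
        if len(p)<15 or np.linalg.norm(p[:,:2].mean(0)-seat)>120: continue
        l=np.c_[(p[:,:2]-seat)@xs,(p[:,:2]-seat)@ys,p[:,2]];f=np.polyfit(l[:,1],l[:,0],1)
        print(cam,len(p),"x",f[1].round(1),"slope",f[0].round(4),"y",l[:,1].min().round(1),l[:,1].max().round(1),"z",np.percentile(l[:,2],[10,50,90]).round(1))
cv2.imwrite("pics/v7.png",np.hstack(out))
```

```text
scene 35 x 2.4 slope 0.0032 y -99.5 104.9 z [47.8 50.3 53.4]
```

View pics/v7.png

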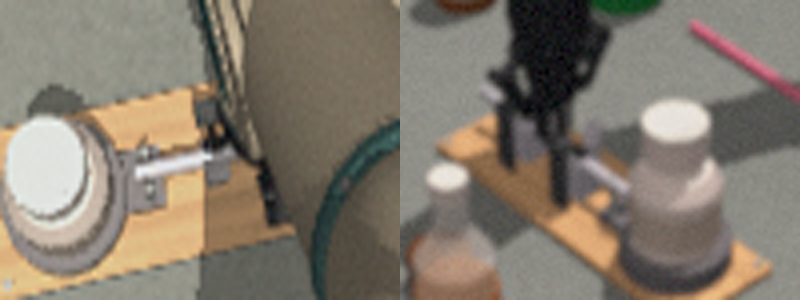

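The rod is bottomed (11 N at 36.5 mm), with its end between the pins at (145,165) left. I'll release and rise.

Request:
send_rows --rows '[{"x":0,"y":0,"z":0.1,"roll":0,"claw":1},{"x":0,"y":0,"z":0.1,"roll":0,"claw":0},{"x":0,"y":0,"z":0.1,"roll":0,"claw":0},{"x":0,"y":0,"z":0.1,"roll":0,"claw":0},{"x":0,"y":0,"z":0.1,"roll":0,"claw":0}]'

```text
clock: 12.35
eef_pos: [597.5, -54.2, 35.8]
tool_rot: [3.141, -0.0, 1.762]
force: [-0.1, 0.2, -0.1]
width: 55.2
```

Request:
send_rows --rows '[{"x":0,"y":0,"z":0.1,"roll":0,"claw":0},{"x":0,"y":0,"z":2,"roll":0,"claw":0},{"x":0,"y":0,"z":6,"roll":0,"claw":0},{"x":0,"y":0,"z":10,"roll":0,"claw":0},{"x":0,"y":0,"z":14,"roll":0,"claw":0}]'

```text
clock: 12.77
eef_pos: [596.8, -54.1, 177.3]
tool_rot: [-3.14, -0.001, 1.762]
force: [1.4, 0.2, 0.8]
width: 85.4
```

Request:
send_rows --rows '[{"x":0,"y":-4,"z":1,"roll":0,"claw":0},{"x":0,"y":-8,"z":2,"roll":0,"claw":0},{"x":0,"y":-12,"z":3,"roll":0,"claw":0},{"x":0,"y":-12,"z":4,"roll":0,"claw":0},{"x":0,"y":-12,"z":4,"roll":0,"claw":0}]'

```text
clock: 13.18
eef_pos: [597.8, -178.5, 217.7]
tool_rot: [3.139, 0.003, 1.755]
force: [0.5, -0.4, -0.4]
width: 85.5
```

Run:
```python
from h import *
a=np.radians(11);ys=np.array([-np.sin(a),np.cos(a)]);xs=np.array([np.cos(a),np.sin(a)]);seat=np.array([597.7,-54.])
out=[]
for cam,(r0,r1,c0,c1) in(("top",(135,195,190,290)),("scene",(180,260,180,290))):
    im,D=ctrl.get_image(cam);P=cloud(cam,D);out.append(cv2.resize(im[r0:r1,c0:c1],(400,300),interpolation=cv2.INTER_CUBIC))
    for r in ctrl.regions_of(cam,"rod")[:3]:
        p=P[r["region"]&(D>0)];p=p[(p[:,2]>35)&(p[:,2]<75)]
        if len(p)<15 or np.linalg.norm(p[:,:2].mean(0)-seat)>120: continue
        l=np.c_[(p[:,:2]-seat)@xs,(p[:,:2]-seat)@ys,p[:,2]];f=np.polyfit(l[:,1],l[:,0],1)
        print(cam,len(p),"x",f[1].round(1),"slope",f[0].round(4),"y",l[:,1].min().round(1),l[:,1].max().round(1),"z",np.percentile(l[:,2],[10,50,90]).round(1))
    C=(P[...,2]>140)&(P[...,2]<165)&(np.hypot(P[...,0]-567,P[...,1]-103)<45)
    p=P[C];print(cam,"cap",C.sum(),p.mean(0).round(1),cv2.minEnclosingCircle(p[:,:2].astype(np.float32)))
cv2.imwrite("pics/v8.png",np.hstack(out));s=ctrl.read_state();print(s["eef_pos"],s["tool_rot"],s["qpos"])
```

```text
top 223 x 0.3 slope 0.0006 y -107.5 97.4 z [46.2 49.4 52.5]
top cap 317 [566.7 102.4 151.7] ((567.14794921875, 103.6683578491211), 28.26834487915039)
scene cap 219 [569.3 112.2 151.1] ((566.15478515625, 107.51880645751953), 31.15686798095703)
[ 597.05875634 -172.0946896   215.39122054] [-3.14081189e+00 -1.66321658e-03  1.76462805e+00] [ 0.48734132  0.62020895 -0.41460377  1.59874749  0.28338611  0.98409768
  0.17709991]
```

View pics/v8.png

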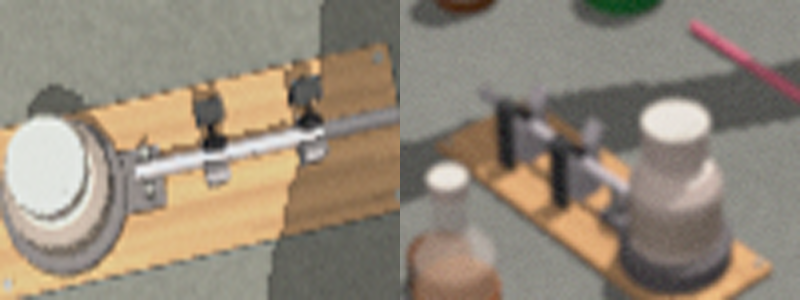

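The rod is home: the jaws are over it at (210,125) and (305,115), it sits 0.3 mm off across, and it is in line. Next, the cap.

Request:
send_rows --rows '[{"x":-0.5,"y":4,"z":0,"roll":0,"claw":0},{"x":-1,"y":8,"z":0,"roll":0,"claw":0},{"x":-1.5,"y":12,"z":0,"roll":0,"claw":0},{"x":-2,"y":16,"z":0,"roll":0,"claw":0},{"x":-2.5,"y":20,"z":0,"roll":0,"claw":0}]'

```text
clock: 13.8
eef_pos: [571.0, 29.2, 215.5]
tool_rot: [-3.14, -0.001, 1.764]
force: [1.0, 0.8, 0.1]
width: 85.4
```

Request:
send_rows --rows '[{"x":-0.3,"y":4,"z":0,"roll":0,"claw":0},{"x":-0.5,"y":7.5,"z":0,"roll":0,"claw":0},{"x":-0.5,"y":7.5,"z":0,"roll":0,"claw":0},{"x":-0.5,"y":7.5,"z":0,"roll":0,"claw":0},{"x":-0.5,"y":7.5,"z":0,"roll":0,"claw":0}]'

```text
clock: 14.22
eef_pos: [566.6, 101.2, 215.5]
tool_rot: [-3.14, 0.001, 1.764]
force: [-0.4, -0.7, -0.2]
width: 85.3
```

Request:
send_rows --rows '[{"x":0,"y":0,"z":0,"roll":0,"claw":0},{"x":0,"y":0,"z":0,"roll":0,"claw":0}]'

```text
clock: 14.38
eef_pos: [567.3, 99.1, 215.7]
tool_rot: [-3.141, 0.001, 1.76]
force: [0.3, -0.7, 0.6]
width: 85.6
```

Request:
send_rows --rows '[{"x":0,"y":0.3,"z":-3,"roll":0,"claw":0},{"x":0,"y":0.3,"z":-6,"roll":0,"claw":0},{"x":0,"y":0.3,"z":-8,"roll":0,"claw":0},{"x":0,"y":0.3,"z":-9,"roll":0,"claw":0},{"x":0,"y":0.3,"z":-9,"roll":0,"claw":0}]'

```text
clock: 14.8
eef_pos: [565.9, 102.2, 123.9]
tool_rot: [-3.137, 0.0, 1.76]
force: [-0.4, 0.8, 1.0]
width: 85.7
```

Request:
send_rows --rows '[{"x":0,"y":0,"z":0,"roll":0,"claw":0},{"x":0,"y":0,"z":0,"roll":0,"claw":0},{"x":0,"y":0,"z":0,"roll":0,"claw":0}]'

```text
clock: 15.05
eef_pos: [568.5, 103.8, 127.6]
tool_rot: [3.139, -0.0, 1.761]
force: [-0.1, 0.2, -0.1]
width: 85.5
```

Request:
send_rows --rows '[{"x":0,"y":0,"z":0,"roll":0,"claw":1},{"x":0,"y":0,"z":0,"roll":0,"claw":1},{"x":0,"y":0,"z":0,"roll":0,"claw":1},{"x":0,"y":0,"z":0,"roll":0,"claw":1},{"x":0,"y":0,"z":0,"roll":0,"claw":1}]'

```text
clock: 15.47
eef_pos: [567.7, 103.8, 126.7]
tool_rot: [3.14, 0.0, 1.762]
force: [0.4, -0.8, 4.3]
width: 53.6
```

Request:
send_rows --rows '[{"x":0,"y":0,"z":0,"roll":0,"claw":1},{"x":0,"y":0,"z":0,"roll":0,"claw":1}]'

```text
clock: 15.63
eef_pos: [567.7, 103.8, 126.4]
tool_rot: [3.141, 0.0, 1.762]
force: [-0.2, -0.9, 3.2]
width: 53.7
```

Request:
send_rows --rows '[{"x":0,"y":0,"z":-0.2,"roll":0,"claw":1},{"x":0,"y":0,"z":-0.4,"roll":0,"claw":1},{"x":0,"y":0,"z":-0.6,"roll":0,"claw":1},{"x":0,"y":0,"z":-0.8,"roll":0,"claw":1},{"x":0,"y":0,"z":-0.8,"roll":0,"claw":1}]'

```text
clock: 16.05
eef_pos: [567.7, 103.8, 118.5]
tool_rot: [3.141, 0.0, 1.762]
force: [-0.3, -1.6, 9.4]
width: 53.4
```

Request:
send_rows --rows '[{"x":0,"y":0,"z":0,"roll":0,"claw":1},{"x":0,"y":0,"z":0,"roll":0,"claw":1},{"x":0,"y":0,"z":0,"roll":0,"claw":1}]'

```text
clock: 16.3
eef_pos: [567.7, 103.8, 118.8]
tool_rot: [3.141, 0.0, 1.762]
force: [-0.9, -0.5, 8.9]
width: 53.4
```

9 N corresponds to about 7.5 mm pressed. Twisting now.

Request:
send_rows --rows '[{"x":0,"y":0,"z":-0.03,"roll":4,"claw":1},{"x":0,"y":0,"z":-0.03,"roll":9,"claw":1},{"x":0,"y":0,"z":-0.03,"roll":14,"claw":1},{"x":0,"y":0,"z":-0.03,"roll":19,"claw":1},{"x":0,"y":0,"z":-0.03,"roll":24,"claw":1}]'

```text
clock: 16.72
eef_pos: [568.1, 104.6, 118.7]
tool_rot: [3.139, 0.0, 2.185]
force: [-0.8, 0.6, 9.5]
width: 53.8
```

Request:
send_rows --rows '[{"x":0,"y":0,"z":0,"roll":5,"claw":1},{"x":0,"y":0,"z":0,"roll":10,"claw":1},{"x":0,"y":0,"z":0,"roll":15,"claw":1},{"x":0,"y":0,"z":0,"roll":20,"claw":1},{"x":0,"y":0,"z":0,"roll":25,"claw":1}]'

```text
clock: 17.13
eef_pos: [568.2, 104.8, 118.8]
tool_rot: [3.139, 0.001, 2.622]
force: [-0.3, 1.0, 9.2]
width: 53.4
```

Request:
send_rows --rows '[{"x":0,"y":0,"z":0,"roll":5,"claw":1},{"x":0,"y":0,"z":0,"roll":10,"claw":1},{"x":0,"y":0,"z":0,"roll":15,"claw":1},{"x":0,"y":0,"z":0,"roll":20,"claw":1},{"x":0,"y":0,"z":0,"roll":25,"claw":1}]'

```text
clock: 17.55
eef_pos: [568.1, 104.9, 118.8]
tool_rot: [3.14, 0.002, 3.058]
force: [-0.2, -0.9, 9.8]
width: 53.3
```

Request:
send_rows --rows '[{"x":0,"y":0,"z":0,"roll":5,"claw":1},{"x":0,"y":0,"z":0,"roll":10,"claw":1},{"x":0,"y":0,"z":0,"roll":15,"claw":1},{"x":0,"y":0,"z":0,"roll":20,"claw":1},{"x":0,"y":0,"z":0,"roll":22,"claw":1}]'

```text
clock: 17.97
eef_pos: [568.1, 104.8, 118.7]
tool_rot: [3.14, 0.002, -2.842]
force: [0.2, 0.7, 10.0]
width: 53.5
```

```bash
python3 -c "
from h import *
s=ctrl.read_state();print(s['eef_pos'],s['tool_rot'],s['qpos'],s['torque'],s['force'],s['width'])"
```

```text
[568.10033418 104.83336274 118.69358365] [ 3.14037811e+00  2.38844666e-03 -2.84176900e+00] [ 0.26424267  0.7886802  -0.81930052  1.80740323  0.73704187  0.87876371
  0.96515902] [ 0.05894385  0.08183781 -0.05097025] [0.20935638 0.74803571 9.98935815] 53.45822169829564
```

The cap has turned 96 degrees. Lifting straight up, gently at first.

Request:
send_rows --rows '[{"x":0,"y":0,"z":0.5,"roll":0,"claw":1},{"x":0,"y":0,"z":1,"roll":0,"claw":1},{"x":0,"y":0,"z":1.4,"roll":0,"claw":1},{"x":0,"y":0,"z":1.8,"roll":0,"claw":1},{"x":0,"y":0,"z":2.2,"roll":0,"claw":1}]'

```text
clock: 18.38
eef_pos: [566.7, 103.3, 139.4]
tool_rot: [-3.141, -0.002, -2.846]
force: [-1.0, -0.4, -0.9]
width: 53.6
```

Request:
send_rows --rows '[{"x":0,"y":0,"z":1.5,"roll":0,"claw":1},{"x":0,"y":0,"z":3,"roll":0,"claw":1},{"x":0,"y":0,"z":4.5,"roll":0,"claw":1},{"x":0,"y":0,"z":6,"roll":0,"claw":1},{"x":0,"y":0,"z":6.6,"roll":0,"claw":1}]'

```text
clock: 18.8
eef_pos: [567.8, 104.1, 207.4]
tool_rot: [-3.142, 0.002, -2.846]
force: [0.9, 0.7, -0.6]
width: 53.5
```

Request:
send_rows --rows '[{"x":0,"y":0,"z":0,"roll":0,"claw":1},{"x":0,"y":0,"z":0,"roll":0,"claw":1},{"x":0,"y":0,"z":0,"roll":0,"claw":1},{"x":0,"y":0,"z":0,"roll":0,"claw":1},{"x":0,"y":0,"z":0,"roll":0,"claw":1}]'

```text
clock: 19.22
eef_pos: [566.8, 103.5, 204.9]
tool_rot: [3.141, -0.001, -2.846]
force: [0.0, -0.1, 0.1]
width: 53.7
```

Run:
```python
from h import *
out=[]
for cam,(r0,r1,c0,c1) in(("top",(135,195,190,290)),("scene",(180,260,180,290))):
    im,D=ctrl.get_image(cam);P=cloud(cam,D);out.append(cv2.resize(im[r0:r1,c0:c1],(400,300),interpolation=cv2.INTER_CUBIC))
    for r in ctrl.regions_of(cam,"cap")[:2]:
        p=P[r["region"]&(D>0)];print(cam,"cap",np.round(r["uv"]),round(r["confidence"],2),len(p),np.median(p,0).round(1))
cv2.imwrite("pics/v9.png",np.hstack(out));s=ctrl.read_state();print(s["clock"],s["eef_pos"],s["tool_rot"],s["force"],s["width"])
```

```text
top cap [234. 118.] 0.76 263 [744.1  15.3  33.6]
scene cap [255. 194.] 0.74 252 [578.8 117.2 226.4]
scene cap [259. 279.] 0.62 217 [639.2 244.   25.1]
19.4167 [567.16459077 103.73149361 205.4996264 ] [ 3.14142397e+00 -4.60441071e-04 -2.84570656e+00] [-0.23140187  1.21423358 -0.19069666] 53.577426297813936
```

View pics/v9.png

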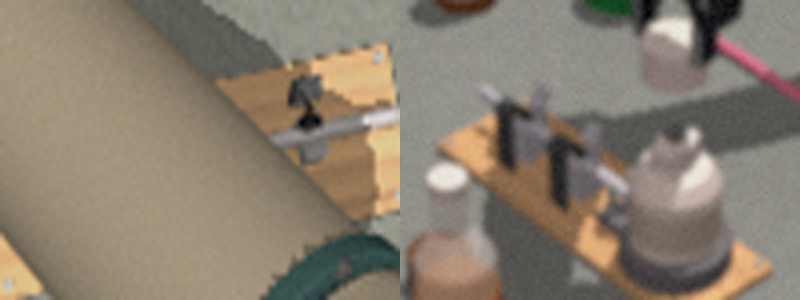

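The cap is in the gripper at (672,50) right, off the open bottle at (675,140), and the rod is still in its clips. Handing in.

```bash
python3 -c "
from h import *
s=ctrl.read_state();print(s['qd'].round(3));print(ctrl.finish_job())"
```

```text
[-0.    -0.003 -0.002 -0.002 -0.001  0.001  0.   ]
the job is handed in; nothing more can be done
None
```

The job is handed in at about 19.4 s of the 48 s allowed. The keeper rod is home in both clips, and the arm is holding the cap over the open bottle. No verdict was reported.

- **Rod:** The first grasp missed because it was too high and 12 mm short in y. The second held, and I pushed the rod down until it met about 11 N on the clip floor, then let go. After release it measured about 0.3 mm off across and in line to under 0.001 rad, with its end between the guide pins.
- **Cap:** I pressed it with about 9 N, roughly 8 mm down, and turned it 96° anticlockwise with the press held. It then lifted off with no resistance. It is now about 79 mm above where it sat, nearly straight over the bottle and level. The finger opening is 53.6 mm and the joints were at rest.

**Checks that disagreed or were weak:**
- **Rod position along its line:** the camera put it about 5 mm off and the arm pose put it under 1 mm. Both are within the 12 mm limit.
- **Scene camera:** it read rod and cap positions 4 to 13 mm off in plan, which I put down to it seeing only their near sides.
- **Finger opening:** it read about 7 mm on the 12 mm rod.
- **Final top view:** the arm hid the cap and the inner clip, so the last look at those came only from the scene camera.
- **Jaws and other goods:** I judged the jaws closed by eye and did not measure them. I also did not measure the bystanders; no unexpected force showed in the readings, and none seemed disturbed in the views I took.

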